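Knock a jammed test piece out of its rail and put it back in its cut-out board

TASK

The wooden dog-bone test piece is jammed under the two lips of the grey test-piece rail. Pick up the dark wooden block and, pushing only with the block, knock the piece endways along the rail until it lies in the open bay, right out from under the lips; do not touch the piece with the gripper before then. Lay the block flat on the worktop, then lift the test piece out and set it down flat and fully home in the board whose cut-out has its outline, leaving the other things as they stand.

Things in the scene. Friction and masses are not known exactly. Their poses are not given: they have to be found in the camera images.
- rail: Test-piece rail, fixed: grey plate 110 mm wide (x), 240 mm long (y -110 to +130 mm), 12 mm thick. Origin on the worktop, z up. From y = -60 to -20 mm an aluminium guide, 52 mm high, outside x = -44 to +53 mm, grips the piece between a fixed wall (x = -28 mm) and a sprung steel cheek (x = +28 mm, about 9 N): sliding the piece takes roughly 8 to 14 N.
- slot (a point): Rear (-y) mouth of the slot between the rail's two lips, at the lips' top; axes as the rail's, 60 mm behind its origin. The lips run 40 mm along y from here, at 44 to 52 mm above the worktop, and leave an open slot 42 mm wide (x). The block enters here and pushes the piece towards +y.
- bay (a point): Middle of the floor of the rail's open bay, 12 mm above the worktop, 51 mm ahead (+y) of the rail's origin. The piece is out from under the lips when its centre is more than 40 mm ahead of the rail's origin; a bar 10 mm high across the plate's +y end stops it when its centre is 62 mm ahead.
- piece_mid (a point): Centre (half-way up) of the loose light-wood dog-bone test piece, 100 g: 120 mm long (y), 30 mm thick; ends 56 mm wide (x), 38 mm long; waist 32 mm wide, 44 mm long. It starts on the rail's plate, centre 27 mm above the worktop and 2 to 10 mm behind (-y) the rail's origin, axes as the rail's; its rear end is 2 to 10 mm behind the lips.
- block_mid (a point): Centre of the loose dark wooden knocking block, 160 mm long (y), 30 mm wide (x), 40 mm high (z), about 160 g, lying on the worktop (centre 20 mm up). It fits between the rail's lips.
- bone_board: Plywood board 100 mm wide (x), 160 mm long (y), 18 mm thick, fixed, with a dog-bone cut-out in the middle of its top, 10 mm deep (floor 8 mm above the worktop): 126 mm along y, 62 mm wide at the ends, 38 mm at the waist, 3 mm clear round the piece. Origin under its centre, on the worktop. Seated, the piece's centre is 23 mm above the worktop.
- bar_board: A like board (100 x 160 x 18 mm, origin under its centre) with a straight cut-out 126 x 46 mm, 10 mm deep, for another part: the test piece does not fit it.
- jar_mid (a point): Centre of a bystander: screw-top specimen jar, 56 mm across, 72 mm high.
- tape_mid (a point): Centre of a bystander: roll of tape, 104 mm across, 25 mm high.

How it is judged:
By the outcome, as a careful person would: the job done as asked, in the order asked, and still so for the second after the job is handed in, with the robot touching nothing.
It also fails if it takes over 72 s, if anything falls off the work surface, if the arm or the gripper's body presses on something with over 40 N, if the wrist force passes 120 N, or if a joint passes its speed limit or range.

ROBOT

A 7-joint arm with a two-finger parallel gripper is mounted at the origin on a cart in front of the work surface, level with it; the furniture and walls round the work are solid. World frame = base frame: x ahead of the robot, y to its left, z up, the work surface at z = 0. Lengths are in m, angles in rad, forces in N, time in s.
With the tool pointing down it reaches from about 0.4 to 0.85 m from the base axis. Payload 10.4 kg.
Tool frame: the origin (TCP) lies between the finger pads; the fingertips stand 8 mm ahead of it and the grasp point (between the pads) lies 11 mm behind it (tip_reach is the distance from the TCP to the fingertips, in m); z points along the fingers, y is the line along which they close (so a half turn about z gives the same grasp; the last joint's range is limited). The gripper opens to 87 mm and grips with 3 to 60 N. Pads are 19 mm wide; open, the fingers measure 117 mm over their backs; the gripper's body (75 mm by 190 mm) begins 51 mm behind the grasp point.
Start: joints at [-1.303, 0.332, -0.065, 1.46, 0.022, 1.35, -0.088], TCP at [0.179, 0.599, 0.231] pointing down, gripper open.
Joint ranges: [-2.6, 2.6], [-0.5, 2.12], [-1.47, 1.34], [0.16, 2.42], [-1.27, 4.41], [0.06, 2.06], [-2.6, 2.6]. Speed limits (rad/s): [2.22, 2.22, 2.79, 2.79, 3.14, 3.14, 3.14].

INTERFACE

Orientations are given as a unit quaternion [x, y, z, w].
In Python, from bench import * gives the robot as it stands. The module is installed in compiled form; this text tells all that it offers.
- The arm moves only by the tool step_arm, never from a script. Its argument "steps" is a list of rows, each an object with "slide": the shift along the tool's x, y, z in cm, a list of three; "twist": the turn, a rotation vector about the tool's x, y, z in degrees, a list of three; "jaw": the opening, from -1 (shut) to 1 (fully open). In form: [{"slide": [x, y, z], "twist": [rx, ry, rz], "jaw": jaw}, ...]. A call has 1 to 12 rows; each row is the pose to reach, as a shift and turn from the pose commanded when the call began, along the tool's axes at that moment; what a row does not reach only later rows make up. A row lasts 1/8 s, in which the tool goes at most 62.5 mm and 10.7 degrees, less where a joint would pass 70% of its speed; a pose out of reach is approached as far as the arm can. A call with a gripper value outside its range is refused whole. The fingers move at their own pace and stop on an object; "newtons" is the grip in N (left out, the last holds). Time passes only in rows, so rows that repeat a pose let the fingers close. It gives the time, the measured TCP pose, the force, the opening and the grip force at its end, in the units of the state.
- get_state(): the state, without advancing time (a new reading comes with each control period).
- snapshot(name): name is "side" or "top"; returns (picture, depth): 480x640x3 uint8, red, green, blue; 480x640 float32, m along the optical axis (not along the pixel's ray), 0 where there is no reading.
- camera_info(name): a dict with "mtx" (3x3 intrinsics, pixels), "world_to_cam" (4x4, takes a point from world to camera coordinates). Camera axes: x right, y up, looking along -z (the intrinsics and any distortion apply to the point x, -y, -z); pixel columns grow to the right and rows downward; lengths in m; the calibration is good to about 2 mm. A picture is of the moment at which its call begins. camera_info takes no time and is no camera call.
- sign_off(): hands the job in; it is judged then, once.
The state is a dict: "time_s": time; "joint_pos": joint angles; "dq": joint speeds; "joint_torque": joint torques, N m; "position": TCP position; "tcp_rot": TCP orientation; "wrist_force": force on the tool from outside, world axes, zero at the start; "moment": the same for the moment, N m; "finger_gap": opening from 0.0 (shut) to 1.0 (fully open); "grasp_force": force on a finger pad.
Only numpy, scipy, OpenCV 4.12 (cv2) and the standard library are available. Lean on these libraries where they do the work, as an engineer would, in place of code of your own. Each camera call takes 0.05 s, during which the arm holds its last target. There are 200 camera calls.

## Working session

There is one attempt and no reset: what is moved stays moved. The work goes in short steps, Python scripts to look and compute and a tool call to move; the robot and the scene stay as the last step left them, time stands still between calls to the robot, and variables do not carry over. Pictures are saved under pics/ and viewed, at most 10 in all, crops included, and the job is handed in when it is done.

Besides the shell and the picture viewer there is one more tool, called after "Request:" by a JSON object that holds its "op" and its "data". step_arm: Moves the arm, as the interface text tells. Its arguments: {"type":"object","properties":{"steps":{"type":"array"},"newtons":{"type":"number"}},"required":["steps"]}

```bash
mkdir -p pics
python3 - <<'E'
from bench import *
import cv2, numpy as np
s=get_state(); print({k:np.round(v,3) for k,v in s.items()})
for n in ("top","side"):
    p,d=snapshot(n); cv2.imwrite(f"pics/{n}0.png",p[:,:,::-1]); np.save(f"{n}_d.npy",d); np.save(f"{n}_p.npy",p)
    c=camera_info(n); print(n,{k:np.round(v,4).tolist() if not isinstance(v,str) else v for k,v in c.items()})
    print((d>0).mean(), d[d>0].min(), d.max())
E
```

```text
{'time_s': np.float64(0.0), 'joint_pos': array([-1.303,  0.333, -0.065,  1.461,  0.022,  1.35 , -0.088]), 'dq': array([ 0.001, -0.001, -0.001, -0.001,  0.001, -0.001,  0.002]), 'joint_torque': array([ 0.0000e+00, -6.2327e+01,  2.4000e-02, -3.8988e+01, -6.1000e-02,
        4.0000e-02,  0.0000e+00]), 'position': array([0.179, 0.598, 0.23 ]), 'tcp_rot': array([ 0.145,  0.989, -0.001, -0.   ]), 'wrist_force': array([-1.206,  0.151, -0.905]), 'moment': array([-0.044,  0.008,  0.007]), 'grasp_force': np.float64(0.0), 'finger_gap': np.float64(0.999)}
top {'mtx': [[604.6545, 0.0, 318.0979], [0.0, 604.6545, 239.4861], [0.0, 0.0, 1.0]], 'world_to_cam': [[-0.01, -0.9998, -0.0165, 0.0485], [0.9983, -0.011, 0.0574, -0.6019], [-0.0576, -0.0159, 0.9982, -1.5426], [0.0, 0.0, 0.0, 1.0]]}
0.995986328125 0.66760385 2.4244533
side {'mtx': [[542.4441, 0.0, 309.809], [0.0, 542.4441, 239.2972], [0.0, 0.0, 1.0]], 'world_to_cam': [[0.9817, -0.1901, -0.0064, -0.5776], [0.1239, 0.6131, 0.7802, -0.1499], [-0.1444, -0.7668, 0.6255, -1.3022], [0.0, 0.0, 0.0, 1.0]]}
0.9959114583333334 0.53038794 2.9928668
```

View pics/top0.png

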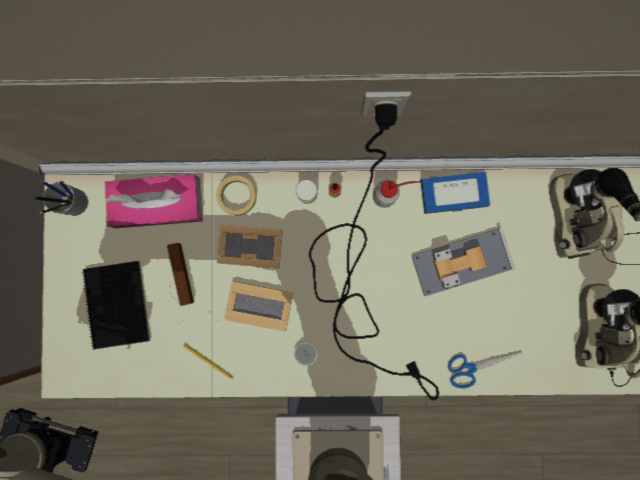

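View pics/side0.png

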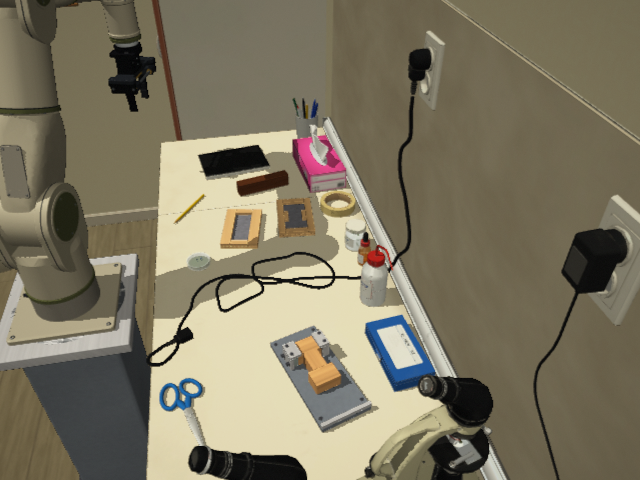

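The top view shows the block (180,273), bone board (250,246), bar board (259,305), and the rail (462,260) with its bay to the right. The jar is at (305,353) and the tape at (236,195). The side view agrees, with the rail's guide at the rear left and the stop bar at (345,412). Next I'll measure them.

```bash
cat > h.py <<'E'
import numpy as np, cv2
from bench import *
from scipy.spatial.transform import Rotation as R
def cast(n,uv,z):
    c=camera_info(n); uv=np.atleast_2d(np.asarray(uv,float))
    K,T=np.array(c["mtx"]),np.linalg.inv(np.array(c["world_to_cam"]))
    r=np.c_[(uv-K[:2,2])/K[0,0],np.ones(len(uv))]*[1,-1,-1]@T[:3,:3].T
    o=T[:3,3]; return o+r*((z-o[2])/r[:,2])[:,None]
def cloud(n,d):
    c=camera_info(n); K,T=np.array(c["mtx"]),np.linalg.inv(np.array(c["world_to_cam"]))
    v,u=np.mgrid[:480,:640]; P=np.stack([(u-K[0,2])/K[0,0]*d,-(v-K[1,2])/K[1,1]*d,-d],-1)
    return P@T[:3,:3].T+T[:3,3]
def rect(n,mask,z):
    """largest contour -> world points on plane z -> minAreaRect: centre, (long, short), angle of long axis (deg)"""
    c=max(cv2.findContours(mask.astype(np.uint8),0,cv2.CHAIN_APPROX_NONE)[0],key=cv2.contourArea)
    w=cast(n,c[:,0],z)[:,:2].astype(np.float32)
    (cx,cy),(a,b),t=cv2.minAreaRect(w*1000)
    if b>a: a,b,t=b,a,t+90
    return np.round([cx,cy,a,b,(t+90)%180-90],1)
def go(x,y,z,yaw):
    """slide cm / twist deg to tool-down pose; yaw = world angle of the tool y axis (mod 180)"""
    s=get_state(); r=R.from_quat(s["tcp_rot"]); M=r.as_matrix()
    sl=M.T@(np.array([x,y,z])-s["position"])*100
    best=None
    for k in (0,180):
        a=np.radians(yaw+k); Y=np.array([np.cos(a),np.sin(a),0]); Z=np.array([0,0,-1.]); 
        tw=(r.inv()*R.from_matrix(np.c_[np.cross(Y,Z),Y,Z])).as_rotvec(degrees=True)
        if best is None or np.linalg.norm(tw)<np.linalg.norm(best): best=tw
    print("slide",np.round(sl,2),"twist",np.round(best,1),"j7",np.round(s["joint_pos"][[0,6]],2))
E
python3 - <<'E'
from h import *
p=np.load("top_p.npy"); d=np.load("top_d.npy"); W=cloud("top",d)
hsv=cv2.cvtColor(p,cv2.COLOR_RGB2HSV)
for n,(u,v) in dict(block=(180,273),bone=(225,246),bonein=(250,246),bar=(240,290),piece=(460,263),plate=(435,275),plate2=(490,255),bay=(490,245),cheek=(440,257)).items():
    print(n,hsv[v,u],np.round(W[v,u],3))
def box(m,u0,u1,v0,v1):
    o=np.zeros_like(m); o[v0:v1,u0:u1]=m[v0:v1,u0:u1]; return o
z=W[...,2]
print("table z",np.median(z[330:380,80:150]),np.median(z[300:340,500:540]))
print("block",rect("top",box(z>.025,155,205,235,310),.040))
print("bone",rect("top",box(z>.010,210,290,220,275),.018))
print("bar",rect("top",box(z>.010,215,300,272,335),.018))
print("rail",rect("top",box((z>.006)&(hsv[...,2]>0),400,520,215,305),.012))
wood=(hsv[...,0]<25)&(hsv[...,1]>110)&(hsv[...,2]>60)
print("piece",rect("top",box(wood,425,500,235,290),.042))
dark=(hsv[...,1]<80)
print("bonecut",rect("top",box(dark,222,280,231,262),.018))
E
python3 - <<'E'
import cv2
p=cv2.imread("pics/top0.png")
a=cv2.resize(p[215:305,405:520],None,fx=5,fy=5,interpolation=2); b=cv2.resize(p[180:335,160:300],None,fx=3,fy=3)
cv2.imwrite("pics/c1.png",a)
E
```

```text
block [ 12 182  80] [0.52  0.396 0.034]
bone [16 90 82] [0.588 0.284 0.015]
bonein [120   7  69] [0.588 0.22  0.004]
bar [ 17 113 183] [0.475 0.243 0.025]
piece [ 16 125 181] [ 0.538 -0.316  0.04 ]
plate [110  20 115] [ 0.508 -0.257  0.017]
plate2 [111  22 114] [ 0.558 -0.4    0.01 ]
bay [105  18 113] [ 0.584 -0.4    0.014]
cheek [  6   8 165] [ 0.553 -0.263  0.055]
table z 0.001077933618804705 -0.00020208502901331027
block [517.9 395.3 159.   33.9  13.2]
bone [586.1 219.4 160.7 102.2  84.6]
bar [433.2 196.5 160.2 101.1  78.7]
rail [ 540.7 -330.7  247.9  113.9  -73.1]
piece [ 538.2 -314.3  120.1   54.2  -74.4]
bonecut [587.4 220.3 124.8  62.   84.5]
```

View pics/c1.png

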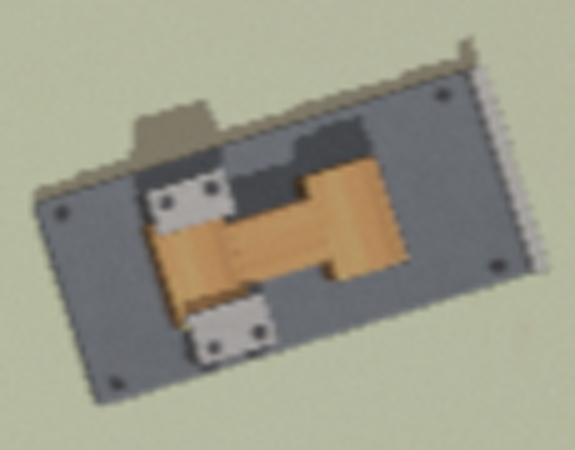

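The close view shows the rail with its open bay to the right and its stop bar at crop (505,170). The lips are at (190,200) and (230,330), and the piece's rear end sticks out behind them. Sizes come out as given: piece 120x54, board 160x102, block 159x34. Next I'll move above the block.

```bash
python3 -c "
from h import *
go(.518,.395,.12,103.2)"
```

```text
slide [-38.3   -9.76  11.  ] twist [ -0.1  -0.  -29.9] j7 [-1.3  -0.09]
```

Request:
{"op": "step_arm", "data": {"steps": [{"slide": [-6, -1.5, 0], "twist": [0, 0, -6], "jaw": 0.5}, {"slide": [-12, -3, 2], "twist": [0, 0, -12], "jaw": 0.3}, {"slide": [-18, -4.5, 4], "twist": [0, 0, -18], "jaw": 0.3}, {"slide": [-24, -6, 6], "twist": [0, 0, -24], "jaw": 0.3}, {"slide": [-30, -7.6, 8], "twist": [0, 0, -29.9], "jaw": 0.3}, {"slide": [-35.5, -9, 10], "twist": [0, 0, -29.9], "jaw": 0.3}, {"slide": [-38.3, -9.76, 11], "twist": [0, 0, -29.9], "jaw": 0.3}, {"slide": [-38.3, -9.76, 11], "twist": [0, 0, -29.9], "jaw": 0.3}, {"slide": [-38.3, -9.76, 11], "twist": [0, 0, -29.9], "jaw": 0.3}], "newtons": 40}}

```text
time_s: 1.23
position: [0.5173, 0.3962, 0.1204]
tcp_rot: [-0.116, 0.993, 0.0, -0.0]
wrist_force: [-0.7, 1.3, -0.1]
finger_gap: 0.654
grasp_force: 0.0
```

```bash
python3 -c "
from h import *
go(.518,.395,.020,103.2)
p,d=snapshot('side'); cv2.imwrite('pics/s1.png',cv2.resize(p[100:300,150:400],None,fx=3,fy=3)[:,:,::-1])"
```

```text
slide [-0.05 -0.14 10.04] twist [ 0.  -0.   0.1] j7 [-0.76  1.1 ]
```

View pics/s1.png

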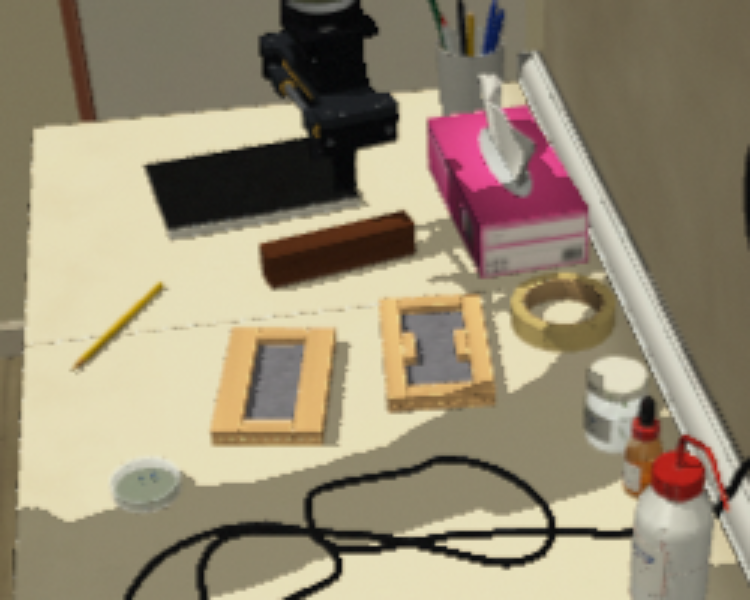

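The gripper (crop 345,180) hangs over the block (340,245), as expected from a height of 0.12 m. Nothing is in the way, so I'll descend and grip.

Request:
{"op": "step_arm", "data": {"steps": [{"slide": [0, -0.14, 4], "twist": [0, 0, 0], "jaw": 0.3}, {"slide": [0, -0.14, 7.5], "twist": [0, 0, 0], "jaw": 0.3}, {"slide": [0, -0.14, 10], "twist": [0, 0, 0], "jaw": 0.3}, {"slide": [0, -0.14, 10], "twist": [0, 0, 0], "jaw": 0.3}, {"slide": [0, -0.14, 10], "twist": [0, 0, 0], "jaw": -1}, {"slide": [0, -0.14, 10], "twist": [0, 0, 0], "jaw": -1}, {"slide": [0, -0.14, 10], "twist": [0, 0, 0], "jaw": -1}, {"slide": [0, -0.14, 10], "twist": [0, 0, 0], "jaw": -1}, {"slide": [0, -0.14, 10], "twist": [0, 0, 0], "jaw": -1}], "newtons": 50}}

```text
time_s: 2.4
position: [0.5187, 0.3952, 0.0216]
tcp_rot: [-0.116, 0.993, 0.001, 0.001]
wrist_force: [-0.7, 1.5, 6.6]
finger_gap: 0.343
grasp_force: 50.0
```

Run:
```python
from h import *
p=np.load("top_p.npy"); hsv=cv2.cvtColor(p,cv2.COLOR_RGB2HSV)
def sub(m,u0,u1,v0,v1):
    o=np.zeros((480,640),np.uint8); o[v0:v1,u0:u1]=m[v0:v1,u0:u1]; return o
lip=(hsv[...,2]>140)&(hsv[...,1]<40)
for b in ((430,455,245,262),(440,465,270,290)): print("lip",rect("top",sub(lip,*b),.052))
plate=((hsv[...,0]>95)&(hsv[...,2]<150))|((hsv[...,0]<25)&(hsv[...,1]>110))|lip
m=cv2.morphologyEx(sub(plate,410,506,222,300),cv2.MORPH_OPEN,np.ones((3,3)))
print("plate",rect("top",m,.012))
d=np.array([np.cos(np.radians(-73.8)),np.sin(np.radians(-73.8))]); o=np.array([.538,-.3205])
for y in (-.16,): print(o+d*y); go(*(o+d*y),.15,16.2)
```

```text
lip [ 557.7 -270.8   39.4   21.6  -73.9]
lip [ 493.8 -289.8   39.6   24.4  -72.9]
plate [ 544.8 -316.4  246.5  198.    89.5]
[ 0.49336142 -0.16685301]
slide [ 15.34 -54.11 -12.95] twist [ 0.1 -0.  87.1] j7 [-0.75  1.1 ]
```

Request:
{"op": "step_arm", "data": {"steps": [{"slide": [0, 0, -4], "twist": [0, 0, 0], "jaw": -1}, {"slide": [0, 0, -9], "twist": [0, 0, 0], "jaw": -1}, {"slide": [0, 0, -13], "twist": [0, 0, 0], "jaw": -1}, {"slide": [0, 0, -13], "twist": [0, 0, 0], "jaw": -1}]}}

```text
time_s: 2.9
position: [0.5199, 0.3947, 0.154]
tcp_rot: [-0.115, 0.993, 0.001, 0.002]
wrist_force: [-0.2, 0.3, -3.1]
finger_gap: 0.336
grasp_force: 50.0
```

```bash
python3 -c "
from h import *
go(.4934,-.167,.15,16.2)"
```

```text
slide [ 15.42 -54.08   0.2 ] twist [ 0.3  0.1 87. ] j7 [-0.76  1.1 ]
```

The lip edges put the slot's middle at (0.526,-0.280), with the rail's y axis at -73.4° and its origin near (0.538,-0.320). The 43.6 mm gap agrees with the 42 mm given. Next I'll carry the block behind the rail.

Request:
{"op": "step_arm", "data": {"steps": [{"slide": [1, -4, 0], "twist": [0, 0, 7], "jaw": -1}, {"slide": [2.6, -9.5, 0], "twist": [0, 0, 16], "jaw": -1}, {"slide": [4.2, -15, 0], "twist": [0, 0, 25], "jaw": -1}, {"slide": [5.9, -21, 0], "twist": [0, 0, 34], "jaw": -1}, {"slide": [7.6, -27, 0], "twist": [0, 0, 43], "jaw": -1}, {"slide": [9.3, -33, 0], "twist": [0, 0, 52], "jaw": -1}, {"slide": [11, -39, 0], "twist": [0, 0, 61], "jaw": -1}, {"slide": [12.7, -45, 0], "twist": [0, 0, 70], "jaw": -1}, {"slide": [14.4, -50.5, 0], "twist": [0, 0, 79], "jaw": -1}, {"slide": [15.5, -54, 0], "twist": [0, 0, 86.6], "jaw": -1}, {"slide": [15.5, -54, 0], "twist": [0, 0, 86.6], "jaw": -1}, {"slide": [15.5, -54, 0], "twist": [0, 0, 86.6], "jaw": -1}]}}

```text
time_s: 4.4
position: [0.4906, -0.1662, 0.1494]
tcp_rot: [0.597, 0.802, -0.0, -0.001]
wrist_force: [-0.4, 0.3, -2.2]
finger_gap: 0.339
grasp_force: 50.0
```

```bash
python3 -c "
from h import *
go(.492,-.1667,.037,16.6)
p,d=snapshot('side'); cv2.imwrite('pics/s2.png',cv2.resize(p[180:480,130:460],(800,600)[:2] if 0 else (660,600))[:,:,::-1])"
```

```text
slide [-0.1   0.14 11.24] twist [-0.1 -0.1  0.1] j7 [-0.27  0.62]
```

View pics/s2.png

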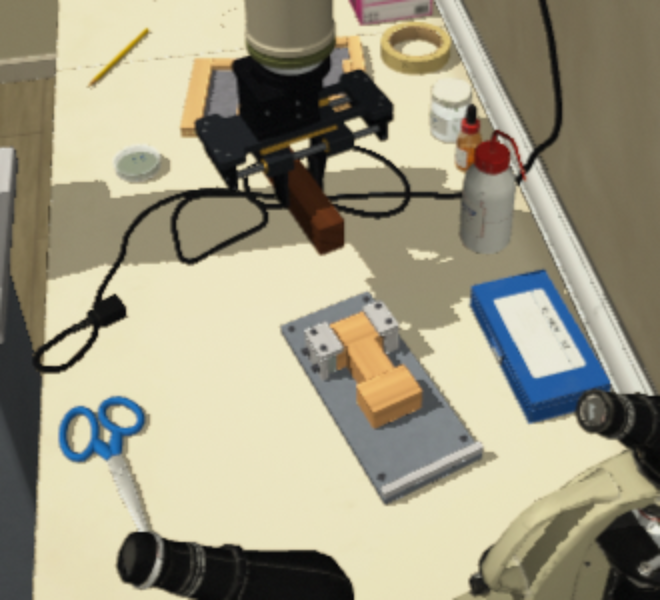

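The block (crop 315,205) lines up with the slot between the lips (350,335), with clear room around it. I'll lower it to sliding height and check its front end and height.

Request:
{"op": "step_arm", "data": {"steps": [{"slide": [-0.1, 0.14, 4], "twist": [0, 0, 0], "jaw": -1}, {"slide": [-0.1, 0.14, 8], "twist": [0, 0, 0], "jaw": -1}, {"slide": [-0.1, 0.14, 11.2], "twist": [0, 0, 0], "jaw": -1}, {"slide": [-0.1, 0.14, 11.2], "twist": [0, 0, 0], "jaw": -1}]}}

```text
time_s: 4.95
position: [0.4916, -0.1661, 0.0367]
tcp_rot: [0.596, 0.803, -0.001, -0.002]
wrist_force: [-1.4, -0.4, -0.6]
finger_gap: 0.34
grasp_force: 50.0
```

Run:
```python
from h import *
p,d=snapshot('top'); W=cloud("top",d); hsv=cv2.cvtColor(p,cv2.COLOR_RGB2HSV)
m=((hsv[...,0]<15)|(hsv[...,0]>172))&(hsv[...,1]>140)&(hsv[...,2]<140)
mm=np.zeros((480,640),bool); mm[220:320,340:470]=m[220:320,340:470]
o=np.array([.5378,-.320]); a=np.radians(-73.4); D=np.array([np.cos(a),np.sin(a)]); X=np.array([D[1],-D[0]])
v,u=np.nonzero(mm); w=cast("top",np.c_[u,v],.055)[:,:2]-o; y=w@D*1000; x=w@X*1000
if len(u):
    for lo in range(-120,-60,8):
        s=(y>lo)&(y<lo+8)
        if s.sum()>3: print(lo,s.sum(),"x",x[s].min().round(1),x[s].max().round(1),"z",np.median(W[v,u,2][s]).round(4))
    print("ymax",y.max())
wood=(hsv[...,0]>=12)&(hsv[...,0]<25)&(hsv[...,1]>110)&(hsv[...,2]>90)
k=np.zeros((480,640),bool); k[235:290,425:500]=wood[235:290,425:500]; print("piece",rect("top",k,.042))
c=cv2.resize(p[215:310,370:520],(750,475))[:,:,::-1]; cv2.imwrite("pics/t3.png",c)
print(get_state()["position"],get_state()["wrist_force"])
```

```text
ymax -186.49449035208133
piece [ 536.7 -315.6  118.4   54.   -72.2]
[ 0.49250783 -0.16658003  0.03827005] [ 0.49506673 -0.05668119 -1.22324616]
```

View pics/t3.png

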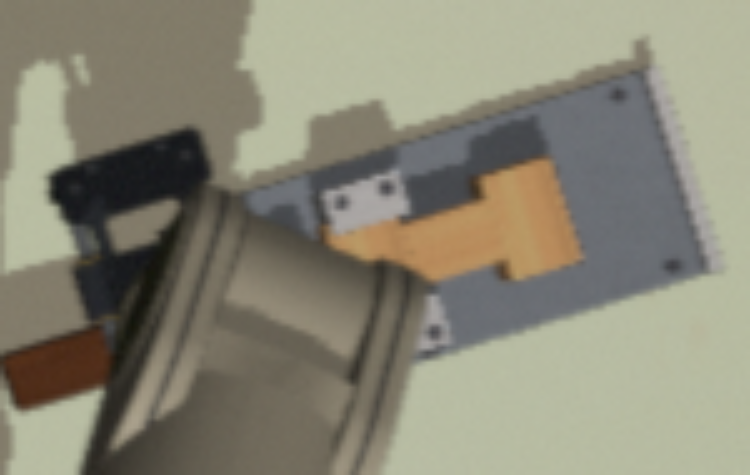

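The arm hides the block's front from above, but its rear end shows at crop (60,367). I'll measure that end here and the front from the side view.

```bash
cat >> h.py <<'E'
o=np.array([.5378,-.320]); a=np.radians(-73.4); D=np.array([np.cos(a),np.sin(a)]); X=np.array([D[1],-D[0]])
def rail(w): return np.c_[(w[...,:2]-o)@X,(w[...,:2]-o)@D]*1000
E
python3 - <<'E'
from h import *
p,d=snapshot('top'); W=cloud("top",d); hsv=cv2.cvtColor(p,cv2.COLOR_RGB2HSV)
dark=lambda h:((h[...,0]<15)|(h[...,0]>172))&(h[...,1]>140)&(h[...,2]<140)
m=np.zeros((480,640),bool); m[270:305,350:395]=dark(hsv)[270:305,350:395]
v,u=np.nonzero(m); r=rail(cast("top",np.c_[u,v],.055))
for lo in range(-248,-196,8):
    s=(r[:,1]>=lo)&(r[:,1]<lo+8)
    if s.sum()>3: print(lo,s.sum(),"x",r[s,0].min().round(1),r[s,0].max().round(1),"z",np.median(W[v,u,2][s]).round(4))
p,d=snapshot('side'); W=cloud("side",d); hsv=cv2.cvtColor(p,cv2.COLOR_RGB2HSV)
m=dark(hsv); m[:250]=0; m[360:]=0; m[:,:230]=0; m[:,340:]=0
v,u=np.nonzero(m); q=W[v,u]; r=rail(q); top=q[:,2]>.045
print(len(u),u.min(),u.max(),v.min(),v.max(),"front y",np.percentile(r[:,1],98),"x of top",np.percentile(r[top,0],[3,97]),"z max by y")
for lo in range(-140,-60,12):
    s=(r[:,1]>=lo)&(r[:,1]<lo+12)
    if s.sum()>3: print(lo,s.sum(),np.percentile(q[s,2],[3,95]).round(4))
E
```

```text
-240 23 x -12.4 11.9 z 0.0563
-232 34 x -13.3 12.7 z 0.0564
-224 35 x -13.5 12.5 z 0.0555
-216 33 x -12.9 12.3 z 0.0559
-208 34 x -13.1 12.2 z 0.0564
-200 34 x -13.3 12.0 z 0.0567
638 278 303 292 341 front y -77.25876568801604 x of top [-12.91014871  15.31291301] z max by y
-140 69 [0.0324 0.059 ]
-128 78 [0.032 0.06 ]
-116 71 [0.0311 0.0596]
-104 78 [0.0324 0.0592]
-92 103 [0.0286 0.0588]
-80 99 [0.0259 0.0573]
```

The block is level, centred within 0.5 mm, and its front is at y≈-79. Pushing is along tool -x.

Request:
{"op": "step_arm", "data": {"steps": [{"slide": [-0.6, 0, 0], "twist": [0, 0, 0], "jaw": -1}, {"slide": [-1.1, 0, 0], "twist": [0, 0, 0], "jaw": -1}, {"slide": [-1.5, 0, 0], "twist": [0, 0, 0], "jaw": -1}, {"slide": [-1.9, 0, 0], "twist": [0, 0, 0], "jaw": -1}, {"slide": [-2.3, 0, 0], "twist": [0, 0, 0], "jaw": -1}, {"slide": [-2.7, 0, 0], "twist": [0, 0, 0], "jaw": -1}, {"slide": [-3.1, 0, 0], "twist": [0, 0, 0], "jaw": -1}], "newtons": 60}}

```text
time_s: 5.98
position: [0.501, -0.1934, 0.0382]
tcp_rot: [0.596, 0.803, 0.001, -0.003]
wrist_force: [-7.0, 15.5, 8.1]
finger_gap: 0.342
grasp_force: 60.0
```

```bash
cat > look.py <<'E'
from h import *
p,d=snapshot('top'); hsv=cv2.cvtColor(p,cv2.COLOR_RGB2HSV)
m=(hsv[...,0]>=12)&(hsv[...,0]<25)&(hsv[...,1]>110)&(hsv[...,2]>90)
k=np.zeros((480,640),bool); k[225:295,425:512]=m[225:295,425:512]
v,u=np.nonzero(k); r=rail(cast("top",np.c_[u,v],.042)); print("piece rect",rect("top",k,.042),"front y",np.percentile(r[:,1],99).round(1),"x",np.percentile(r[:,0],[1,99]).round(1))
s=get_state(); print("tcp rail",rail(s["position"][None]).round(1),s["position"].round(4),s["wrist_force"].round(1),s["moment"].round(2))
E
python3 look.py
```

```text
piece rect [ 545.  -341.4   89.6   54.   -72.2] front y 66.3 x [-27.7  24.6]
tcp rail [[  -0.8 -131.2]] [ 0.5011 -0.1941  0.0383] [-5.  14.5  6.2] [ 2.72  1.1  -0.19]
```

The piece is moving with the block, and the force of about 16 N is as expected. Continuing.

Request:
{"op": "step_arm", "data": {"steps": [{"slide": [-0.4, 0, 0], "twist": [0, 0, 0], "jaw": -1}, {"slide": [-0.9, 0, 0], "twist": [0, 0, 0], "jaw": -1}, {"slide": [-1.4, 0, 0], "twist": [0, 0, 0], "jaw": -1}, {"slide": [-1.9, 0, 0], "twist": [0, 0, 0], "jaw": -1}, {"slide": [-2.4, 0, 0], "twist": [0, 0, 0], "jaw": -1}, {"slide": [-2.9, 0, 0], "twist": [0, 0, 0], "jaw": -1}, {"slide": [-3.3, 0, 0], "twist": [0, 0, 0], "jaw": -1}, {"slide": [-3.7, 0, 0], "twist": [0, 0, 0], "jaw": -1}, {"slide": [-4.1, 0, 0], "twist": [0, 0, 0], "jaw": -1}, {"slide": [-4.4, 0, 0], "twist": [0, 0, 0], "jaw": -1}, {"slide": [-4.4, 0, 0], "twist": [0, 0, 0], "jaw": -1}]}}

```text
time_s: 7.4
position: [0.5144, -0.2399, 0.0385]
tcp_rot: [0.598, 0.802, -0.0, 0.0]
wrist_force: [-0.2, -0.5, -1.7]
finger_gap: 0.344
grasp_force: 60.0
```

```bash
python3 look.py
```

```text
piece rect [ 560.3 -392.8   77.5   54.1  -73.2] front y 114.9 x [-27.2  25.3]
tcp rail [[ -0.5 -83.6]] [ 0.5143 -0.2397  0.0385] [-0.6 -0.5 -1.7] [-0.11  0.05  0.04]
```

The piece's centre is now about 55 mm ahead, out from under the lips. I'll back out, lift, and return the block.

Request:
{"op": "step_arm", "data": {"steps": [{"slide": [2, 0, 0], "twist": [0, 0, 0], "jaw": -1}, {"slide": [5, 0, 0], "twist": [0, 0, 0], "jaw": -1}, {"slide": [8, 0, 0], "twist": [0, 0, 0], "jaw": -1}, {"slide": [8.5, 0, -4], "twist": [0, 0, 0], "jaw": -1}, {"slide": [8.5, 0, -8], "twist": [0, 0, 0], "jaw": -1}, {"slide": [8.5, 0, -11.5], "twist": [0, 0, 0], "jaw": -1}, {"slide": [8.5, 0, -11.5], "twist": [0, 0, 0], "jaw": -1}]}}

```text
time_s: 8.32
position: [0.4912, -0.1572, 0.1559]
tcp_rot: [0.597, 0.802, 0.002, 0.002]
wrist_force: [0.2, 0.2, -2.8]
finger_gap: 0.341
grasp_force: 60.0
```

```bash
python3 look.py; python3 -c "
from h import *
go(.518,.395,.15,103.2)"
```

```text
piece rect [ 554.5 -373.3  118.4   54.1  -73.3] front y 114.3 x [-27.1  25.4]
tcp rail [[  -1.  -169.8]] [ 0.4903 -0.157   0.1541] [ 0.3  1.2 -2.5] [-0.09  0.01  0.02]
slide [52.07 18.52  0.46] twist [  0.1   0.1 -86.5] j7 [-0.3  0.6]
```

Request:
{"op": "step_arm", "data": {"steps": [{"slide": [4, 1.4, 0], "twist": [0, 0, -7], "jaw": -1}, {"slide": [9.5, 3.4, 0], "twist": [0, 0, -16], "jaw": -1}, {"slide": [15, 5.4, 0], "twist": [0, 0, -25], "jaw": -1}, {"slide": [20.5, 7.3, 0], "twist": [0, 0, -34], "jaw": -1}, {"slide": [26, 9.3, 0], "twist": [0, 0, -43], "jaw": -1}, {"slide": [32, 11.4, 0], "twist": [0, 0, -52], "jaw": -1}, {"slide": [38, 13.5, 0.2], "twist": [0, 0, -61], "jaw": -1}, {"slide": [43.5, 15.5, 0.3], "twist": [0, 0, -70], "jaw": -1}, {"slide": [48.5, 17.2, 0.4], "twist": [0, 0, -79], "jaw": -1}, {"slide": [52.07, 18.5, 0.5], "twist": [0, 0, -86.5], "jaw": -1}, {"slide": [52.07, 18.5, 4], "twist": [0, 0, -86.5], "jaw": -1}, {"slide": [52.07, 18.5, 8], "twist": [0, 0, -86.5], "jaw": -1}]}}

```text
time_s: 9.88
position: [0.5167, 0.3944, 0.0709]
tcp_rot: [-0.115, 0.993, -0.0, -0.001]
wrist_force: [0.2, -0.2, -3.0]
finger_gap: 0.34
grasp_force: 60.0
```

```bash
python3 -c "
from h import *
go(.518,.395,.022,103.2)"
```

```text
slide [-0.14  0.04  4.89] twist [-0.  -0.1  0. ] j7 [-0.77  1.11]
```

Request:
{"op": "step_arm", "data": {"steps": [{"slide": [0, 0, 2.5], "twist": [0, 0, 0], "jaw": -1}, {"slide": [0, 0, 4.2], "twist": [0, 0, 0], "jaw": -1}, {"slide": [0, 0, 4.7], "twist": [0, 0, 0], "jaw": -1}, {"slide": [0, 0, 4.7], "twist": [0, 0, 0], "jaw": -1}]}}

```text
time_s: 10.38
position: [0.5182, 0.3941, 0.0268]
tcp_rot: [-0.114, 0.993, 0.0, 0.0]
wrist_force: [0.6, -0.1, -1.9]
finger_gap: 0.346
grasp_force: 60.0
```

Request:
{"op": "step_arm", "data": {"steps": [{"slide": [0, 0, 0.25], "twist": [0, 0, 0], "jaw": -1}, {"slide": [0, 0, 0.45], "twist": [0, 0, 0], "jaw": -1}, {"slide": [0, 0, 0.45], "twist": [0, 0, 0], "jaw": -1}]}}

```text
time_s: 10.75
position: [0.5182, 0.3939, 0.0222]
tcp_rot: [-0.114, 0.993, 0.0, 0.0]
wrist_force: [0.3, 0.4, -2.0]
finger_gap: 0.341
grasp_force: 60.0
```

Request:
{"op": "step_arm", "data": {"steps": [{"slide": [0, 0, 0.1], "twist": [0, 0, 0], "jaw": -1}, {"slide": [0, 0, 0.2], "twist": [0, 0, 0], "jaw": -1}, {"slide": [0, 0, 0.2], "twist": [0, 0, 0], "jaw": -1}]}}

```text
time_s: 11.12
position: [0.5183, 0.394, 0.0217]
tcp_rot: [-0.114, 0.993, 0.0, 0.0]
wrist_force: [-4.9, -3.7, 11.9]
finger_gap: 0.338
grasp_force: 60.0
```

The block is on the table. Release and lift.

Request:
{"op": "step_arm", "data": {"steps": [{"slide": [0, 0, -0.1], "twist": [0, 0, 0], "jaw": -1}, {"slide": [0, 0, -0.1], "twist": [0, 0, 0], "jaw": 0.3}, {"slide": [0, 0, -0.1], "twist": [0, 0, 0], "jaw": 0.3}, {"slide": [0, 0, -0.1], "twist": [0, 0, 0], "jaw": 0.3}, {"slide": [0, 0, -4], "twist": [0, 0, 0], "jaw": 0.3}, {"slide": [0, 0, -10], "twist": [0, 0, 0], "jaw": 0.3}, {"slide": [0, 0, -14], "twist": [0, 0, 0], "jaw": 0.3}, {"slide": [0, 0, -14], "twist": [0, 0, 0], "jaw": 0.3}]}}

```text
time_s: 12.12
position: [0.5198, 0.3951, 0.1642]
tcp_rot: [-0.114, 0.993, 0.002, 0.003]
wrist_force: [0.3, 0.3, -0.9]
finger_gap: 0.654
grasp_force: 0.0
```

Run:
```python
from h import *
p,d=snapshot('top'); hsv=cv2.cvtColor(p,cv2.COLOR_RGB2HSV); z=cloud("top",d)[...,2]
k=np.zeros((480,640),bool); m=((hsv[...,0]<15)|(hsv[...,0]>172))&(hsv[...,1]>140)&(hsv[...,2]<140)&(z>.02)
k[235:310,155:205]=m[235:310,155:205]; print("block",rect("top",k,.04),np.median(z[k]))
go(.5545,-.3733,.13,16.7)
```

```text
block [467.7 376.2  48.7  31.2  13.2] 0.03914987139917736
slide [ 13.98 -75.58   3.01] twist [ 0.2  0.1 86.4] j7 [-0.78  1.1 ]
```

Request:
{"op": "step_arm", "data": {"steps": [{"slide": [0.8, -4.5, 0], "twist": [0, 0, 5], "jaw": 0.3}, {"slide": [2, -10.5, 0], "twist": [0, 0, 12], "jaw": 0.3}, {"slide": [3, -16.5, 0], "twist": [0, 0, 20], "jaw": 0.3}, {"slide": [4.2, -22.5, 0], "twist": [0, 0, 28], "jaw": 0.3}, {"slide": [5.3, -28.5, 0], "twist": [0, 0, 36], "jaw": 0.3}, {"slide": [6.4, -34.5, 0], "twist": [0, 0, 44], "jaw": 0.3}, {"slide": [7.5, -40.5, 0], "twist": [0, 0, 52], "jaw": 0.3}, {"slide": [8.6, -46.5, 0], "twist": [0, 0, 60], "jaw": 0.3}, {"slide": [9.7, -52.5, 0], "twist": [0, 0, 68], "jaw": 0.3}, {"slide": [10.8, -58.5, 0], "twist": [0, 0, 76], "jaw": 0.3}, {"slide": [11.9, -64.5, 0], "twist": [0, 0, 84], "jaw": 0.3}, {"slide": [13, -70, 1], "twist": [0, 0, 86.4], "jaw": 0.3}]}}

```text
time_s: 13.68
position: [0.5503, -0.3194, 0.1491]
tcp_rot: [0.598, 0.802, -0.0, -0.0]
wrist_force: [1.2, 0.5, 0.7]
finger_gap: 0.648
grasp_force: 0.0
```

```bash
python3 -c "
from h import *
go(.5545,-.3733,.075,16.7)
p,d=snapshot('side'); cv2.imwrite('pics/s4.png',cv2.resize(p[180:480,180:480],(600,600))[:,:,::-1])"
```

```text
slide [-5.29 -1.14  7.41] twist [-0.   0.  -0.1] j7 [-0.01  0.95]
```

View pics/s4.png

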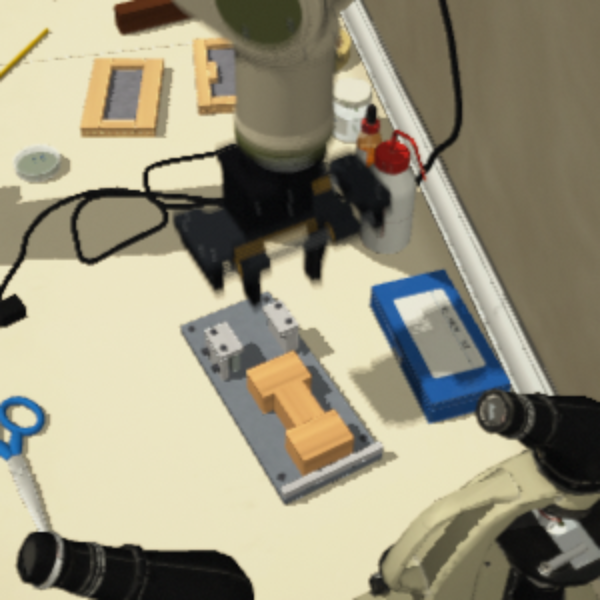

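The piece lies flat in the open bay (crop 300,410), clear of the lips (245,340). I'll move over its waist, descend and grip.

Request:
{"op": "step_arm", "data": {"steps": [{"slide": [-4, -0.9, 2], "twist": [0, 0, 0], "jaw": 0.3}, {"slide": [-5.3, -1.14, 5], "twist": [0, 0, 0], "jaw": 0.3}, {"slide": [-5.3, -1.14, 7.4], "twist": [0, 0, 0], "jaw": 0.3}, {"slide": [-5.3, -1.14, 7.4], "twist": [0, 0, 0], "jaw": 0.3}, {"slide": [-5.3, -1.14, 7.4], "twist": [0, 0, 0], "jaw": 0.3}]}}

```text
time_s: 14.35
position: [0.5552, -0.3713, 0.0764]
tcp_rot: [0.597, 0.803, -0.0, 0.0]
wrist_force: [-0.4, -0.0, -0.4]
finger_gap: 0.648
grasp_force: 0.0
```

```bash
python3 -c "
from h import *
go(.5545,-.3733,.034,16.7)"
```

```text
slide [-0.17 -0.12  4.24] twist [-0.   0.   0.1] j7 [0.1  1.06]
```

Request:
{"op": "step_arm", "data": {"steps": [{"slide": [-0.17, 0, 2.2], "twist": [0, 0, 0], "jaw": 0.3}, {"slide": [-0.17, 0, 4.2], "twist": [0, 0, 0], "jaw": 0.3}, {"slide": [-0.17, 0, 4.2], "twist": [0, 0, 0], "jaw": 0.3}, {"slide": [-0.17, 0, 4.2], "twist": [0, 0, 0], "jaw": -1}, {"slide": [-0.17, 0, 4.2], "twist": [0, 0, 0], "jaw": -1}, {"slide": [-0.17, 0, 4.2], "twist": [0, 0, 0], "jaw": -1}, {"slide": [-0.17, 0, 4.2], "twist": [0, 0, 0], "jaw": -1}, {"slide": [-0.17, 0, 4.2], "twist": [0, 0, 0], "jaw": -1}], "newtons": 30}}

```text
time_s: 15.35
position: [0.5557, -0.3732, 0.0345]
tcp_rot: [0.597, 0.802, 0.0, 0.0]
wrist_force: [-0.2, -0.8, 4.4]
finger_gap: 0.368
grasp_force: 30.0
```

Request:
{"op": "step_arm", "data": {"steps": [{"slide": [0, 0, -2], "twist": [0, 0, 0], "jaw": -1}, {"slide": [0, 0, -6], "twist": [0, 0, 0], "jaw": -1}, {"slide": [0, 0, -11], "twist": [0, 0, 0], "jaw": -1}, {"slide": [0, 0, -11], "twist": [0, 0, 0], "jaw": -1}]}}

```text
time_s: 15.85
position: [0.5572, -0.3748, 0.1497]
tcp_rot: [0.597, 0.802, 0.001, 0.004]
wrist_force: [1.0, -0.1, -2.4]
finger_gap: 0.364
grasp_force: 30.0
```

Run:
```python
from h import *
p,d=snapshot('top'); hsv=cv2.cvtColor(p,cv2.COLOR_RGB2HSV); W=cloud("top",d)
sub=lambda m:np.where((np.mgrid[:480,:640][0]>218)&(np.mgrid[:480,:640][0]<273)&(np.mgrid[:480,:640][1]>210)&(np.mgrid[:480,:640][1]<290),m,False)
wood=sub((hsv[...,0]<25)&(hsv[...,1]>75)); wood=cv2.morphologyEx(wood.astype(np.uint8),cv2.MORPH_OPEN,np.ones((3,3)))
print("outer colour",rect("top",wood,.018)); print("outer depth",rect("top",sub(W[...,2]>.009),.018))
k=sub(hsv[...,1]<60); k[:229]=0;k[264:]=0;k[:,:221]=0;k[:,281:]=0; print("cut",rect("top",k,.018))
print("block seen",np.median(W[270:276,178:184,2]))
m=((hsv[...,0]<15)|(hsv[...,0]>172))&(hsv[...,1]>140)&(hsv[...,2]<140); b=np.zeros_like(m); b[235:310,155:205]=m[235:310,155:205]; print("block",rect("top",b,.04))
go(.5868,.2195,.15,-5.4)
```

```text
outer colour [587.5 220.  159.5  99.8  84.5]
outer depth [587.5 219.1 161.  100.3  84.7]
cut [587.2 220.4 124.5  60.9  84.6]
block seen 0.03951163606384078
block [519.2 388.3 154.6  31.4  13.1]
slide [55.94 19.99 -0.4 ] twist [ 0.2  0.1 22.1] j7 [0.09 1.04]
```

The board gives consistent values from outline and cut-out: (0.5873, 0.220), 84.6°. I'll carry the piece over, bulging towards the base to keep clear of the bottle.

Request:
{"op": "step_arm", "data": {"steps": [{"slide": [4.5, -0.5, -1], "twist": [0, 0, 0], "jaw": -1}, {"slide": [10, -0.5, -2], "twist": [0, 0, 2], "jaw": -1}, {"slide": [16, 1, -3], "twist": [0, 0, 4], "jaw": -1}, {"slide": [22, 3, -4], "twist": [0, 0, 7], "jaw": -1}, {"slide": [27.8, 5.3, -4], "twist": [0, 0, 10], "jaw": -1}, {"slide": [33.5, 8, -4], "twist": [0, 0, 13], "jaw": -1}, {"slide": [39, 11, -3], "twist": [0, 0, 16], "jaw": -1}, {"slide": [44.5, 14, -2], "twist": [0, 0, 19], "jaw": -1}, {"slide": [50, 17, -1], "twist": [0, 0, 22], "jaw": -1}, {"slide": [54.5, 19.2, 0], "twist": [0, 0, 22.1], "jaw": -1}, {"slide": [56, 20, 0], "twist": [0, 0, 22.1], "jaw": -1}, {"slide": [56, 20, 0], "twist": [0, 0, 22.1], "jaw": -1}]}}

```text
time_s: 17.4
position: [0.5852, 0.2214, 0.1432]
tcp_rot: [0.739, 0.674, -0.001, -0.0]
wrist_force: [0.3, -1.0, -2.1]
finger_gap: 0.36
grasp_force: 30.0
```

```bash
python3 -c "
from h import *
go(.5873,.2202,.07,-5.4)"
```

```text
slide [-0.09  0.23  7.32] twist [-0.1  0.1  0.1] j7 [-0.77 -0.39]
```

Request:
{"op": "step_arm", "data": {"steps": [{"slide": [0, 0.2, 3], "twist": [0, 0, 0], "jaw": -1}, {"slide": [-0.1, 0.23, 6], "twist": [0, 0, 0], "jaw": -1}, {"slide": [-0.1, 0.23, 8], "twist": [0, 0, 0], "jaw": -1}, {"slide": [-0.1, 0.23, 8], "twist": [0, 0, 0], "jaw": -1}, {"slide": [-0.1, 0.23, 8], "twist": [0, 0, 0], "jaw": -1}]}}

```text
time_s: 18.02
position: [0.5887, 0.2194, 0.0653]
tcp_rot: [0.74, 0.673, 0.001, 0.0]
wrist_force: [0.0, 0.8, -0.9]
finger_gap: 0.363
grasp_force: 30.0
```

Run:
```python
from h import *
s=get_state(); P=s["position"]; print(P.round(4))
for n in("side","top"):
    p,d=snapshot(n); W=cloud(n,d); hsv=cv2.cvtColor(p,cv2.COLOR_RGB2HSV)
    L=np.array([np.cos(np.radians(84.6)),np.sin(np.radians(84.6))]); N=np.array([L[1],-L[0]])
    q=W-np.r_[P[:2],0]; l=q[...,:2]@L*1000; t=q[...,:2]@N*1000; z=W[...,2]
    m=(np.abs(l)<75)&(np.abs(t)<35)&(z>.028)&(z<.09)&(hsv[...,0]<25)&(hsv[...,1]>90)&(hsv[...,2]>60)
    print(n,m.sum(),"l",np.percentile(l[m],[1,99]).round(1),"t",np.percentile(t[m],[1,99]).round(1),"z",np.percentile(z[m],[2,50,97]).round(4))
    top=m&(z>np.percentile(z[m],97)-.006)
    for a,b in((-65,-40),(-40,-20),(20,40),(40,65)):
        k=top&(l>a)&(l<b)
        if k.sum()>4: print("  ",a,k.sum(),"z",np.median(z[k]).round(4),"t",np.percentile(t[k],[3,97]).round(1),"l",np.percentile(l[k],[1,99]).round(1))
    if n=="side": cv2.imwrite("pics/s5.png",cv2.resize(p[140:280,190:370],(720,560),interpolation=2)[:,:,::-1])
go(.5873,.2202,.040,-5.4)
```

```text
[0.5887 0.2194 0.0653]
side 535 l [-66.1  52.1] t [-28.8  25.6] z [0.0448 0.0708 0.0756]
   -65 99 z 0.0719 t [-27.6  24.6] l [-64.1 -40.3]
   -40 63 z 0.0726 t [-26.3  23.2] l [-39.5 -20.5]
   20 39 z 0.0718 t [-13.9  14.6] l [20.8 38.6]
   40 30 z 0.0727 t [-13.   15.9] l [40.4 55.1]
top 319 l [-63.  -27.1] t [-27.3  27.1] z [0.0639 0.0725 0.0794]
   -65 86 z 0.0753 t [-24.8  25.3] l [-63.1 -40.6]
   -40 41 z 0.0759 t [-25.   23.3] l [-39.8 -27.8]
slide [ 0.03 -0.15  2.54] twist [ 0.1 -0.1  0. ] j7 [-0.75 -0.36]
```

View pics/s5.png

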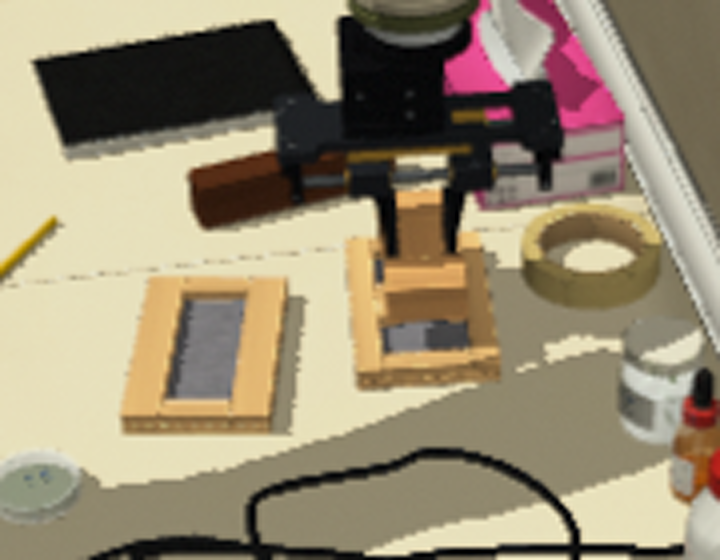

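The piece hangs level over the bone board, its near end at crop (425,275) above the cut-out. It seems to sit about 3 mm towards -y in the hand, so I'll check that with an averaged reading.

Run:
```python
from h import *
L=np.array([np.cos(np.radians(84.6)),np.sin(np.radians(84.6))]); N=np.array([L[1],-L[0]]); C=np.array([.5873,.2202])
E=[];S=[]
for i in range(4):
  S.append(get_state()["position"])
  for n in("top","side"):
    p,d=snapshot(n); W=cloud(n,d); q=W[...,:2]-C; l=q@L*1000; t=q@N*1000; z=W[...,2]
    m=(z>.060)&(z<.085)&(l<-25)&(l>-80)&(np.abs(t)<35)
    # per lateral column band: outermost l of the top face
    e=[l[m&(t>a)&(t<a+6)].min() for a in range(-21,20,6)]
    E.append((n,np.round(np.median(e),1),np.percentile(t[m],[1,99]).round(1)))
print(np.mean(S,0).round(4)); [print(x) for x in E]
c=cast  # board -y outer edge by the same depth method
p,d=snapshot("top"); W=cloud("top",d); q=W[...,:2]-C; l=q@L*1000; t=q@N*1000
m=(W[...,2]>.012)&(W[...,2]<.03)&(l<-66)&(np.abs(t)<55)
print("board edge",np.median([l[m&(t>a)&(t<a+8)].min() for a in range(-44,40,8)]),np.percentile(t[m],[1,99]))
p,d=snapshot("side"); W=cloud("side",d); q=W[...,:2]-C; l=q@L*1000; t=q@N*1000
m=(W[...,2]>.012)&(W[...,2]<.03)&(l<-66)&(np.abs(t)<55)
print("side board edge",np.median([l[m&(t>a)&(t<a+8)].min() for a in range(-44,40,8)]),np.percentile(t[m],[1,99]))
```

```text
[0.5884 0.2198 0.0649]
('top', np.float64(-63.7), array([-26. ,  28.8]))
('side', np.float64(-65.1), array([-27.7,  27.4]))
('top', np.float64(-63.4), array([-26.5,  28.2]))
('side', np.float64(-64.8), array([-28. ,  27.3]))
('top', np.float64(-63.5), array([-26.8,  27.9]))
('side', np.float64(-65.3), array([-28.3,  27. ]))
('top', np.float64(-63.8), array([-26.7,  27.9]))
('side', np.float64(-65.1), array([-28.3,  27. ]))
board edge -678.6092810428817 [-52.40705121  53.65887623]
side board edge -669.014451846245 [-51.8427347   53.91724792]
```

Both cameras put the piece about 3.5 mm too far towards -y, so I'll shift it and descend.

Request:
{"op": "step_arm", "data": {"steps": [{"slide": [0.34, -0.04, 1], "twist": [0, 0, 0], "jaw": -1}, {"slide": [0.34, -0.04, 2], "twist": [0, 0, 0], "jaw": -1}, {"slide": [0.34, -0.04, 2.4], "twist": [0, 0, 0], "jaw": -1}, {"slide": [0.34, -0.04, 2.8], "twist": [0, 0, 0], "jaw": -1}, {"slide": [0.34, -0.04, 3.1], "twist": [0, 0, 0], "jaw": -1}, {"slide": [0.34, -0.04, 3.1], "twist": [0, 0, 0], "jaw": -1}]}}

```text
time_s: 19.38
position: [0.5878, 0.223, 0.0329]
tcp_rot: [0.739, 0.673, -0.0, -0.0]
wrist_force: [-0.2, -0.4, -1.1]
finger_gap: 0.366
grasp_force: 30.0
```

```bash
python3 -c "
from h import *
print(np.mean([(get_state()['position'],snapshot('top'))[0] for i in range(3)],0).round(4)); s=get_state(); print(s['wrist_force'].round(1))"
```

```text
[0.5879 0.2231 0.0331]
[ 1.8 -1.2 -0. ]
```

It is inside the cut-out with no contact force. Lowering the last few millimetres.

Request:
{"op": "step_arm", "data": {"steps": [{"slide": [0, 0, 0.15], "twist": [0, 0, 0], "jaw": -1}, {"slide": [0, 0, 0.25], "twist": [0, 0, 0], "jaw": -1}, {"slide": [0, 0, 0.3], "twist": [0, 0, 0], "jaw": -1}]}}

```text
time_s: 19.9
position: [0.5879, 0.2231, 0.0305]
tcp_rot: [0.739, 0.673, 0.0, -0.0]
wrist_force: [-4.0, -0.3, 7.0]
finger_gap: 0.365
grasp_force: 30.0
```

Seated: there is contact at TCP z 0.0305, as predicted. Release slowly and rise.

Request:
{"op": "step_arm", "data": {"steps": [{"slide": [0, 0, 0], "twist": [0, 0, 0], "jaw": -1}, {"slide": [0, 0, 0], "twist": [0, 0, 0], "jaw": 0}, {"slide": [0, 0, 0], "twist": [0, 0, 0], "jaw": 0.2}, {"slide": [0, 0, 0], "twist": [0, 0, 0], "jaw": 0.2}, {"slide": [0, 0, -2], "twist": [0, 0, 0], "jaw": 0.2}, {"slide": [0, 0, -6], "twist": [0, 0, 0], "jaw": 0.2}, {"slide": [-4, 0, -11], "twist": [0, 0, 0], "jaw": 0.2}, {"slide": [-9, 0, -16], "twist": [0, 0, 0], "jaw": 0.2}, {"slide": [-15, 0, -20], "twist": [0, 0, 0], "jaw": 0.2}, {"slide": [-21, 0, -20], "twist": [0, 0, 0], "jaw": 0.2}, {"slide": [-26, 0, -20], "twist": [0, 0, 0], "jaw": 0.2}, {"slide": [-26, 0, -20], "twist": [0, 0, 0], "jaw": 0.2}]}}

```text
time_s: 21.4
position: [0.563, -0.0422, 0.2323]
tcp_rot: [0.743, 0.67, 0.001, 0.001]
wrist_force: [0.6, 0.7, 0.1]
finger_gap: 0.598
grasp_force: 0.0
```

Run:
```python
from h import *
p,d=snapshot("top"); W=cloud("top",d); L=np.array([np.cos(np.radians(84.6)),np.sin(np.radians(84.6))]); N=np.array([L[1],-L[0]]); q=W[...,:2]-[.5873,.2202]; l=q@L*1000; t=q@N*1000; z=W[...,2]
for a in(-55,-35,-15,5,25,45):
    print(a,[np.median(z[(l>a)&(l<a+12)&(t>b)&(t<b+8)]).round(4) for b in(-12,2)])
m=(z>.029)&(np.abs(l)<75)&(np.abs(t)<45); print("piece",rect("top",m,.038))
cv2.imwrite("pics/t6.png",cv2.resize(p[170:340,150:330],(720,600)[:2],interpolation=2)[:,:,::-1]); print(get_state()["position"])
```

```text
-55 [np.float64(0.038), np.float64(0.037)]
-35 [np.float64(0.0381), np.float64(0.0375)]
-15 [np.float64(0.0376), np.float64(0.0373)]
5 [np.float64(0.036), np.float64(0.037)]
25 [np.float64(0.038), np.float64(0.039)]
45 [np.float64(0.0373), np.float64(0.039)]
piece [587.2 219.1 120.2  55.9  84.6]
[ 0.56337964 -0.03876781  0.23176849]
```

View pics/t6.png

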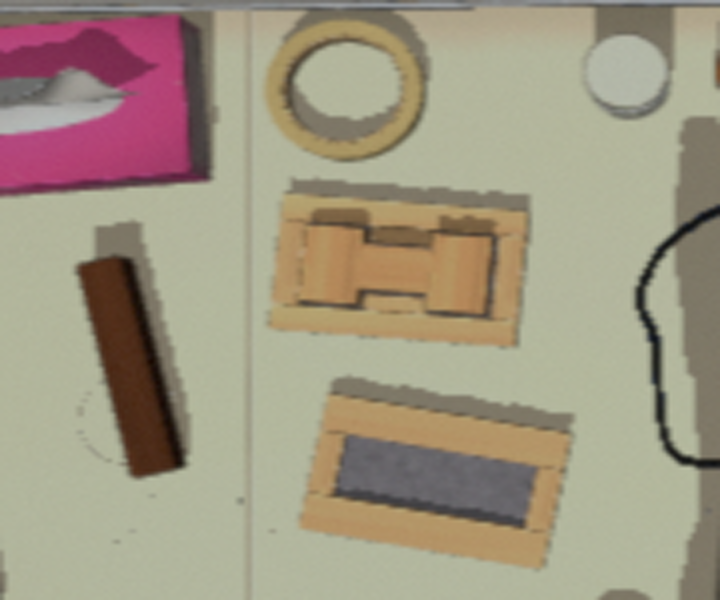

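The piece (crop 400,270) is fully home in the bone board, its top level at 38 mm. The block (130,365) lies flat and the other things are undisturbed. Handing in.

```bash
python3 -c "
from bench import *
print(sign_off())"
```

```text
the job is handed in; nothing more can be done
None
```

Job handed in at about 21.5 s: the block pushed the test piece out into the bay and is laid flat on the worktop, and the piece is flat and fully home in the dog-bone board.

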